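# Refit the filler plug of a dental-lab steam cleaner

## Task

Take the filler plug out of its stand and put it back in the sloping filler neck of the steam cleaner: find the thread at the bottom of the neck by feel, without forcing it, and screw the plug clockwise fully home until its collar sits flat on the rim, then let go. Do not disturb the bowl, the bottle or the dental cast.

Things in the scene. Friction and masses are not known exactly. Their poses are not given: they have to be found in the camera images.
- plug: Filler plug, 137 mm long, about 0.19 to 0.34 kg, standing upright in the stand with its collar on the stand's rim. Origin: on its axis, at the underside of its black round collar (radius 22.5 mm, 6 mm thick); z runs along the axis out through the grip. Below the collar a steel shank of radius 11 mm reaches to z = -60 mm.
- plug_grip (a point): Where to grip the plug: middle of its black square grip, 28 mm above the plug's origin. The grip is 30 mm square, its faces square to the plug's x and y, from z = 5 to 43 mm of the plug; it can be taken afresh every quarter turn. Fingers opened to 60 mm or more turn freely around it.
- plug_tip (a point): End of the plug, 94 mm below its origin: a brass core of radius 6.5 mm from plug z = -60 mm to here, bearing three short right-hand thread ribs 120 degrees apart, outer radius 11.4 mm, between z = -80 and -88 mm.
- neck: Filler neck of the steam cleaner, fixed: a steel well sunk square into the sloping deck. Origin: middle of its rim, level with the deck. z runs out along the well's axis, 30 degrees from vertical, leaning down the slope to the front; x points up the slope. Bore radius 12.5 mm, flaring over the top 6 mm to 17.5 mm at the rim. With the plug fully home its origin meets the neck's.
- neck_thread (a point): Top of the 3-start right-hand thread, 75 mm down: 24 mm per turn (3.8 mm per rad), clockwise from outside goes in; 0.7 mm play; it holds the plug. Its angle is unknown: lowered unturned, the plug rests on it, collar 4 to 13 mm above the rim, or catches on a start, where turning in jams. Turned back it rises, then drops up to 8 mm, every 120 degrees; from a drop it is home in 1.1 to 1.8 rad.
- machine: Steam cleaner, blue and steel, fixed, 260 mm deep (x), 240 mm wide (y); origin under its middle, front to -x. Front 130 mm high, from there the deck rises at 30 degrees to 240 mm at x = +60 mm; flat top behind with handpiece and valve up to 275 mm. The deck is clear around the neck but for a flat gauge and switches, 4 mm proud, 50 mm or more from the axis.
- stand: Stainless tube on a round foot of radius 40 mm, fixed to the bench; tube 100 mm high, outer radius 20.5 mm, inner radius 16 mm. Origin under its middle. The plug stands in it.
- bowl: Loose green mixing bowl, rim radius 55 mm, 65 mm high, origin under its middle. Not to be disturbed.
- bottle: Loose small amber bottle, radius 24 mm, 85 mm high, origin under its middle. Not to be disturbed.
- cast: Loose terracotta-coloured dental cast, 58 by 64 mm, 36 mm high, origin under its middle. Not to be disturbed.

How it is judged:
On the way, in this order (a step that is already met when the one before it is completed fails the run):
1. the plug is down the neck with its tip on the thread, in line with the neck (z of plug in the frame of neck below 0.0145 m and angle between the z axis of plug and the z axis of neck, either way round below 0.09 rad and distance between plug and neck below 0.018 m), for 0.1 s.
2. the plug has been screwed into the thread (z of plug in the frame of neck below 0.0025 m and angle between the z axis of plug and the z axis of neck, either way round below 0.06 rad and distance between plug and neck below 0.006 m), for 0.1 s.
At the end, for the whole second after the job is handed in: The plug is screwed home and at rest: its collar is within 1.8 mm of the neck's rim, its axis within about 2.5 degrees of the neck's axis, its origin within 5 mm of the neck's (z of plug in the frame of neck between -0.0025 and 0.0018 m and angle between the z axis of plug and the z axis of neck, either way round below 0.045 rad and distance between plug and neck below 0.005 m and linear speed of plug below 0.01 m/s and angular speed of plug below 0.1 rad/s); the robot touches nothing.
It fails at once if the plug is forced: more than 60 N between plug and neck while the collar is still over 3 mm above the rim (tightening it at the end is all right) (contact force between plug and neck above 60 N and z of plug in the frame of neck above 0.003 m).
It fails at once if the bowl is moved by more than 30 mm (distance of bowl from where it was at the start of the episode above 0.03 m).
It fails at once if the bottle is moved by more than 30 mm (distance of bottle from where it was at the start of the episode above 0.03 m).
It fails at once if the cast is moved by more than 30 mm (distance of cast from where it was at the start of the episode above 0.03 m).
It also fails if it takes over 61 s, if anything falls off the work surface, if the arm or the gripper's body presses on something with over 40 N, if the wrist force passes 120 N, or if a joint passes its speed limit or range.

## Robot

A 6-joint arm with a two-finger parallel gripper is mounted at the origin on the work surface. World frame = base frame: x ahead of the robot, y to its left, z up, the work surface at z = 0. Lengths are in m, angles in rad, forces in N, time in s.
With the tool pointing down it reaches from about 0.25 to 0.8 m from the base axis. Payload 3.9 kg.
Tool frame: the origin (TCP) lies at the very end of the fingers, on their centre line; the grasp point (between the pads) lies 19 mm behind it; z points along the fingers, y is the line along which they close (so a half turn about z gives the same grasp; the last joint's range is limited). The gripper opens to 85 mm and grips with 20 to 120 N. Pads are 22 mm wide; open, the fingers measure 114 mm over their backs; the gripper's body (76 mm by 85 mm) begins 54 mm behind the grasp point. The pads swing forward as they close: fully open they stand 13 mm farther back than shut.
Start: joints at [-1.308, 0.26, -0.138, 1.173, 0, 1.571], TCP at [0.136, -0.507, 0.231] pointing down, gripper open.
Joint ranges: [-2.78, 2.78], [-0.83, 1.72], [-1.28, 1.37], [-1.9, 2.12], [-1.57, 1.48], [-3.14, 3.14]. Speed limits (rad/s): [2.57, 2.57, 3.14, 3.14, 3.14, 3.14].

## Interface

Orientations are given as a unit quaternion [x, y, z, w].
In Python, from workcell import readout, optics, ticket gives the robot as it stands.
- The arm moves only by the tool step_arm, never from a script. Its argument "plan" is a list of rows, each a list of 7 numbers: the finger opening in cm, from 0 to 8.54, then the shift along the tool's x, y, z in cm, then the turn, a rotation vector about the tool's x, y, z in degrees. In form: [[claw, tx, ty, tz, wx, wy, wz], ...]. A call has 1 to 8 rows; each row shifts and turns the commanded pose from where the row before left it, along the tool's axes as they then stand; what a row does not reach is not made up. A row lasts 1/8 s, in which the tool goes at most 62.5 mm and 10.7 degrees, less where a joint would pass 70% of its speed; a pose out of reach is approached as far as the arm can. A call is refused whole if a number of a shift passes 6.25 or a number of a turn 10.7, either way. A call with a gripper value outside its range is refused whole. The fingers move at their own pace and stop on an object; "newtons" is the grip in N (left out, the last holds). Time passes only in rows, so rows that do not move let the fingers close. It gives the time, the measured TCP pose, the force, the opening and the grip force at its end, in the units of the state.
- readout.get_state(): the state, without advancing time (a new reading comes with each control period).
- optics.camera(name): name is "scene" or "top"; returns (picture, depth): 384x512x3 uint8, red, green, blue; 384x512 float32, m along the optical axis (not along the pixel's ray), 0 where there is no reading.
- optics.calibration(name): a dict with "K" (3x3 intrinsics, pixels), "world_from_camera" (4x4, takes a point from camera to world coordinates). Camera axes: x right, y up, looking along -z (the intrinsics and any distortion apply to the point x, -y, -z); pixel columns grow to the right and rows downward; lengths in m; the calibration is good to about 2 mm. A picture is of the moment at which its call begins. calibration takes no time and is no camera call.
- ticket.finish_job(): hands the job in; it is judged then, once.
The state is a dict: "time": time; "q": joint angles; "qd": joint speeds; "joint_torque": joint torques, N m; "position": TCP position; "tool_rot": TCP orientation; "wrist_force": force on the tool from outside, world axes, zero at the start; "torque": the same for the moment, N m; "finger_gap": finger opening in m; "grasp_force": force on a finger pad.
Only numpy, scipy, OpenCV 4.12 (cv2) and the standard library are available. Lean on these libraries where they do the work, as an engineer would, in place of code of your own. Each camera call takes 0.05 s, during which the arm holds its last target. There are 200 camera calls.

## Working session

There is one attempt and no reset: what is moved stays moved. The work goes in short steps, Python scripts to look and compute and a tool call to move; the robot and the scene stay as the last step left them, time stands still between calls to the robot, and variables do not carry over. Pictures are saved under pics/ and viewed, at most 10 in all, crops included, and the job is handed in when it is done.

Besides the shell and the picture viewer there is one more tool, called after "Emit:" by a JSON object that holds its "fn" and its "kwargs", one argument or row to a line. step_arm: Moves the arm, as the interface text tells. Its arguments: {"type":"object","properties":{"plan":{"type":"array","items":{"type":"array","items":{"type":"number"}}},"newtons":{"type":"number"}},"required":["plan"]}

```bash
mkdir -p pics
python3 - <<'E'
from workcell import readout, optics
import numpy as np, cv2
for n in("scene","top"):
    p,d=optics.camera(n); c=optics.calibration(n)
    np.savez(f"{n}.npz",p=p,d=d,**{k:np.array(c[k]) for k in("K","world_from_camera")})
    print(n,c.keys(),np.round(c["K"],1).tolist(),np.round(c["world_from_camera"],3).tolist())
    cv2.imwrite(f"pics/{n}0.png",p[:,:,::-1])
print(readout.get_state())
E
```

```text
scene dict_keys(['K', 'world_from_camera']) [[373.1, 0.0, 255.6], [0.0, 373.1, 191.4], [0.0, 0.0, 1.0]] [[-0.311, -0.713, 0.629, 1.095], [0.95, -0.244, 0.192, 0.169], [0.017, 0.658, 0.753, 0.772], [0.0, 0.0, 0.0, 1.0]]
top dict_keys(['K', 'world_from_camera']) [[478.2, 0.0, 249.1], [0.0, 478.2, 195.7], [0.0, 0.0, 1.0]] [[-0.016, 0.981, -0.194, 0.323], [-1.0, -0.015, 0.005, 0.016], [0.002, 0.194, 0.981, 1.201], [0.0, 0.0, 0.0, 1.0]]
{'time': 0.1, 'q': array([-1.30802900e+00,  2.60641200e-01, -1.39274918e-01,  1.17271430e+00,
        3.06264581e-06,  1.57078401e+00]), 'qd': array([-0.00035667, -0.0012357 ,  0.00190437,  0.00056166, -0.00164986,
       -0.00056762]), 'joint_torque': array([-2.54175364e-03, -4.06508482e+01,  2.54527956e+01,  1.00608106e-02,
        2.39512346e-06,  5.15112006e-06]), 'position': array([ 0.13620635, -0.50636421,  0.23052297]), 'tool_rot': array([ 9.91380351e-01,  1.31012054e-01, -1.18614901e-04, -9.09344529e-04]), 'wrist_force': array([-0.4496238 ,  0.01338764, -0.24078221]), 'torque': array([-0.03537046,  0.01018001,  0.02051597]), 'grasp_force': 0.0, 'finger_gap': 0.08540486657081799}
```

View pics/scene0.png

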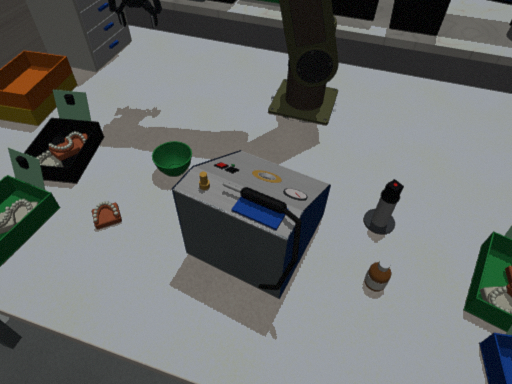

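View pics/top0.png

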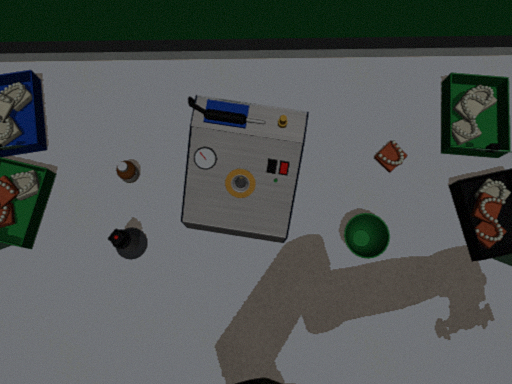

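The scene view shows the stand and plug at about (388,205), the neck at (267,176), the bowl at (172,158), the bottle at (377,277) and the cast at (106,215). In the top view the plug is at (120,238) and the neck's yellow ring at (240,183).

```bash
cat > h.py <<'E'
import numpy as np, cv2
from scipy.spatial.transform import Rotation as R
def cloud(n,f=None):
    z=np.load(f or f"{n}.npz"); p,d,K,T=z["p"],z["d"],z["K"],z["world_from_camera"]
    v,u=np.mgrid[:384,:512]
    c=np.stack([(u-K[0,2])/K[0,0]*d,-(v-K[1,2])/K[1,1]*d,-d],-1)
    w=c@T[:3,:3].T+T[:3,3]; w[d==0]=np.nan
    return p,w
E
python3 - <<'E'
from h import *
for n,box in(("top",(95,140,220,262)),("scene",(370,410,170,235))):
    p,w=cloud(n); u0,u1,v0,v1=box
    hsv=cv2.cvtColor(p,cv2.COLOR_RGB2HSV)
    yel=(hsv[...,0]>12)&(hsv[...,0]<32)&(hsv[...,1]>90)&(w[...,2]>.14)&(w[...,2]<.24)&(abs(w[...,1])<.2)
    nn,lab,st,ce=cv2.connectedComponentsWithStats(yel.astype(np.uint8)); 
    i=1+st[1:,4].argmax(); m=lab==i; P=w[m]; 
    cc,_=cv2.findContours(m.astype(np.uint8),0,1); 
    print(n,"ring",st[i],P.mean(0),(P.min(0)+P.max(0))/2,"ell",cv2.fitEllipse(max(cc,key=len)))
    # deck plane near the ring
    c=P.mean(0); q=(np.linalg.norm(w[...,:2]-c[:2],axis=-1)<.05)&(np.linalg.norm(w[...,:2]-c[:2],axis=-1)>.022)
    Q=w[q]
    for k in range(4):
        mu=Q.mean(0); s=np.linalg.svd(Q-mu,full_matrices=False)[2][2]; s*=np.sign(s[2]); r=(Q-mu)@s; Q=Q[abs(r)<max(.002,1.5*r.std())]
    print("plane",mu,s,r.std(),"tilt",np.degrees(np.arccos(s[2])),"az",np.degrees(np.arctan2(s[1],s[0])))
    sub=w[v0:v1,u0:u1].reshape(-1,3); 
    for a,b in((.02,.09),(.096,.112),(.115,.137),(.138,.16)):
        t=sub[(sub[:,2]>a)&(sub[:,2]<b)]
        if len(t): print("plug z",a,b,len(t),t.mean(0),t.min(0),t.max(0))
    cr=p[v0:v1,u0:u1,::-1]; cr=cv2.resize(cr,None,fx=8,fy=8,interpolation=2); cr=np.clip(cr.astype(float)*1.8,0,255).astype(np.uint8); cv2.imwrite(f"pics/c_{n}.png",cr)
    if n=="top":
        big=w[...,2]>.1; big&=(w[...,0]<.75)&(abs(w[...,1])<.2)&(w[...,0]>.2)
        print("machine rect",cv2.minAreaRect(w[big][:,:2].astype(np.float32)))
        obs=(w[...,2]>.02)&(w[...,0]>.2)&(w[...,0]<.75)&(abs(w[...,1])<.45)
        k,l,s2,_=cv2.connectedComponentsWithStats(obs.astype(np.uint8))
        for j in range(1,k):
            if s2[j,4]>40: t=w[l==j]; print("obj",t.min(0).round(3),t.max(0).round(3))
a=[cv2.imread(f"pics/c_{n}.png") for n in("top","scene")]
h=max(x.shape[0] for x in a); cv2.imwrite("pics/c0.png",np.hstack([cv2.copyMakeBorder(x,0,h-x.shape[0],0,0,0) for x in a]))
E
```

```text
top ring [225 169  31  29 432] [0.55333538 0.0302787  0.18507153] [0.55295157 0.03011073 0.1840556 ] ell ((239.82225036621094, 182.8797607421875), (28.151412963867188, 29.89057159423828), 108.93340301513672)
plane [0.5537871  0.03018406 0.18464373] [-0.49161869  0.08411014  0.86673903] 0.0011032511466917809 tilt 29.91812304013803 az 170.2913690973997
plug z 0.02 0.09 124 [0.43850462 0.29152087 0.05510686] [0.42426205 0.28511833 0.02014892] [0.46333028 0.3122769  0.08899992]
plug z 0.096 0.112 101 [0.44186702 0.29727371 0.10648974] [0.42271585 0.28403373 0.09847637] [0.46677318 0.32561062 0.11189295]
plug z 0.115 0.137 39 [0.43887943 0.29479286 0.12567926] [0.42550295 0.2863297  0.11510671] [0.46309834 0.30674224 0.13609437]
plug z 0.138 0.16 182 [0.44412807 0.30535673 0.1429786 ] [0.42617299 0.2873543  0.13818488] [0.46247941 0.32512675 0.14960494]
machine rect ((0.5936650633811951, 0.03313916176557541), (0.2651273310184479, 0.270136296749115), 80.17491149902344)
obj [ 0.439 -0.117  0.02 ] [0.748 0.166 0.278]
obj [ 0.62  -0.394  0.02 ] [ 0.694 -0.319  0.04 ]
obj [0.597 0.29  0.02 ] [
[... 279 characters left out ...]
88, 29.701343536376953), 106.49474334716797)
plane [0.56242731 0.02894662 0.18919164] [-0.49096298  0.08697359  0.86682809] 0.0006082417445674232 tilt 29.907890253586725 az 169.95432977448957
plug z 0.02 0.09 325 [0.46228451 0.30090025 0.05660437] [0.4467672  0.28299818 0.02037184] [0.46877103 0.32310249 0.08966623]
plug z 0.096 0.112 120 [0.45998483 0.30216129 0.10536818] [0.43655082 0.28206484 0.09633995] [0.47042444 0.32523679 0.11141514]
plug z 0.115 0.137 115 [0.45793065 0.30149208 0.12572391] [0.44587768 0.28434442 0.11511329] [0.46800309 0.32278605 0.1368538 ]
plug z 0.138 0.16 140 [0.44990869 0.30365475 0.14328065] [0.42994268 0.28554543 0.13822063] [0.46792804 0.32269097 0.14722328]
```

View pics/c0.png

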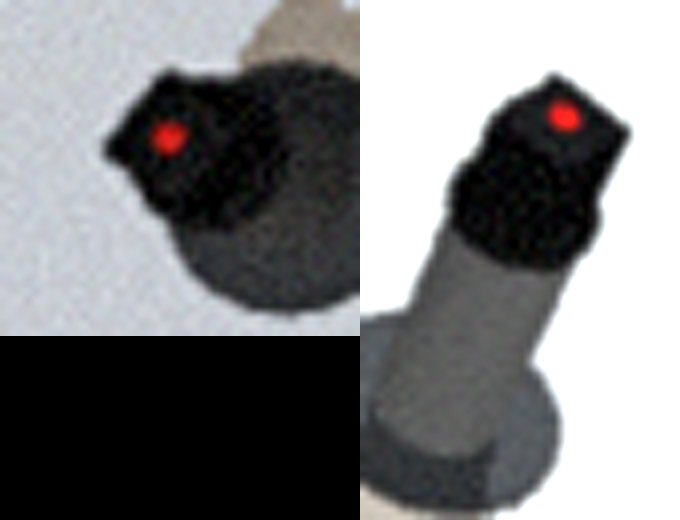

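The crop shows the plug upright. Its red dot is at the middle of the grip's top face (top view about (116.2,237.2)), and the top-face corners are visible in both views.

```bash
cat >> h.py <<'E'
def ray(n,uv,nrm,pt):
    z=np.load(f"{n}.npz");K,T=z["K"],z["world_from_camera"]
    d=T[:3,:3]@np.array([(uv[0]-K[0,2])/K[0,0],-(uv[1]-K[1,2])/K[1,1],-1]); o=T[:3,3]
    return o+d*(np.dot(nrm,pt-o)/np.dot(nrm,d))
def rows(Tc,Tt,N=None,vmax=.05,wmax=9):
    from scipy.linalg import logm,expm
    D=np.linalg.inv(Tc)@Tt; rv=R.from_matrix(D[:3,:3]).as_rotvec(degrees=True)
    N=N or int(max(np.ceil(np.linalg.norm(D[:3,3])/vmax),np.ceil(np.linalg.norm(rv)/wmax),1))
    S=np.real(expm(np.real(logm(D))/N)); 
    print(N,"rows of",(S[:3,3]*100).round(3).tolist(),R.from_matrix(S[:3,:3]).as_rotvec(degrees=True).round(2).tolist()," total",(D[:3,3]*1000).round(1),rv.round(1))
def pose(p,rot):
    T=np.eye(4);T[:3,:3]=rot;T[:3,3]=p;return T
def cur():
    from workcell import readout
    s=readout.get_state(); return s,pose(s["position"],R.from_quat(s["tool_rot"]).as_matrix())
def down(az_y):  # tool z down, tool y at azimuth (deg)
    a=np.radians(az_y); y=np.array([np.cos(a),np.sin(a),0]); z=np.array([0,0,-1.]); return np.stack([np.cross(y,z),y,z],1)
E
python3 - <<'E'
from h import *
Z=np.array([0,0,1.]); pt=np.array([0,0,.143])
pts={"top":[(170,138),(108,148),(170,72)],"scene":[(565-360,117),(553-360,75),(630-360,130)]}
off={"top":(95,220),"scene":(370,170)}
for n in pts:
    q=[ray(n,((u+.5)/8-.5+off[n][0],(v+.5)/8-.5+off[n][1]),Z,pt) for u,v in pts[n]]
    e=q[2]-q[1]; print(n,"dot",q[0],"edge len",np.linalg.norm(e),"az",np.degrees(np.arctan2(e[1],e[0]))%90, "corners",q[1][:2],q[2][:2])
    p,w=cloud(n); u0,v0=off[n]; sub=w[v0:v0+65,u0:u0+45]
    m=(sub[...,2]>.139)&(sub[...,2]<.15); print(" rect",cv2.minAreaRect(sub[m][:,:2].astype(np.float32)))
nr=np.array([-.4915,.0855,.867]); nr/=np.linalg.norm(nr)
for n,uv,mu in(("top",(239.82,182.88),[.5537871,.03018406,.18464373]),("scene",(266.4,176.05),[.56242731,.02894662,.18919164])):
    print(n,"neck",ray(n,uv,nr,np.array(mu)))
s,T=cur()
rows(T,pose([.447,.304,.26],down(51)))
E
```

```text
top dot [0.44446389 0.30722744 0.143     ] edge len 0.02654578382690273 az 51.98245366963724 corners [0.44195611 0.32427789] [0.46286946 0.30792827]
 rect ((0.4447530508041382, 0.3059272766113281), (0.030081411823630333, 0.029909661039710045), 51.40612030029297)
scene dot [0.4447966  0.30475387 0.143     ] edge len 0.027179212161503923 az 56.64508436140974 corners [0.42893518 0.30017599] [0.44387895 0.32287826]
 rect ((0.44765469431877136, 0.30409061908721924), (0.029708605259656906, 0.031074943020939827), 54.06521224975586)
top neck [0.55336176 0.03031585 0.18438961]
scene neck [0.55569855 0.02750957 0.18551884]
18 rows of [5.918, 0.571, -0.162] [-0.0, -0.01, -7.0]  total [ 510.6 -701.9  -28.2] [-1.000e-01 -1.000e-01 -1.259e+02]
```

Emit:
{"fn": "step_arm", "kwargs": {
  "plan": [
    [8.5, 2.84, -3.9, -0.9, 0, 0, 0],
    [8.5, 2.84, -3.9, -0.9, 0, 0, 0],
    [8.5, 2.84, -3.9, -0.9, 0, 0, 0],
    [8.5, 2.84, -3.9, -0.9, 0, 0, 0],
    [8.5, 2.84, -3.9, -0.9, 0, 0, 0],
    [8.5, 2.84, -3.9, -0.9, 0, 0, 0],
    [8.5, 2.84, -3.9, -0.9, 0, 0, 0],
    [8.5, 2.84, -3.9, -0.9, 0, 0, 0]
  ],
  "newtons": 60
}}

```text
time: 1.1
position: [0.2747, -0.1451, 0.3034]
tool_rot: [0.991, 0.131, 0.0, -0.0]
wrist_force: [1.1, -0.6, -0.0]
finger_gap: 0.085
grasp_force: 0.0
```

Emit:
{"fn": "step_arm", "kwargs": {
  "plan": [
    [8.5, 2.84, -3.9, 0, 0, 0, 0],
    [8.5, 2.84, -3.9, 0, 0, 0, 0],
    [8.5, 2.84, -3.9, 0, 0, 0, 0],
    [8.5, 2.84, -3.9, 0, 0, 0, 0],
    [8.5, 2.84, -3.9, 0, 0, 0, 0],
    [8.5, 2.84, -3.9, 0, 0, 0, 0],
    [8.5, 2.84, -3.9, 0, 0, 0, 0],
    [8.5, 2.84, -3.9, 0, 0, 0, 0]
  ]
}}

```text
time: 2.1
position: [0.4275, 0.1629, 0.3044]
tool_rot: [0.986, 0.165, -0.005, -0.023]
wrist_force: [0.5, -0.6, -0.2]
finger_gap: 0.0849
grasp_force: 0.0
```

Emit:
{"fn": "step_arm", "kwargs": {
  "plan": [
    [8.5, 0, 0, 0, 0, 0, -10],
    [8.5, 0, 0, 0, 0, 0, -10],
    [8.5, 0, 0, 0, 0, 0, -10],
    [8.5, 0, 0, 0, 0, 0, -10],
    [8.5, 0, 0, 0, 0, 0, -10],
    [8.5, 0, 0, 0, 0, 0, -10],
    [8.5, 0, 0, 0, 0, 0, -10],
    [8.5, 0, 0, 0, 0, 0, -10]
  ]
}}

```text
time: 3.1
position: [0.4269, 0.1617, 0.3044]
tool_rot: [0.648, 0.762, 0.011, -0.021]
wrist_force: [-0.0, 1.3, 0.7]
finger_gap: 0.0848
grasp_force: 0.0
```

Run:
```python
from h import *
s,T=cur(); print(s["position"],s["q"].round(3),s["wrist_force"],s["time"])
rows(T,pose([.4455,.3055,.18],down(52.5)))
```

```text
[0.42694131 0.16174096 0.30442997] [ 0.329  0.12  -0.128  1.325  0.047  1.739] [-0.04073649  1.27836376  0.66840892] 3.1
5 rows of [2.389, 1.655, 2.553] [0.1, -0.54, -8.65]  total [133.   42.6 130.3] [  0.5  -2.7 -43.3]
```

Emit:
{"fn": "step_arm", "kwargs": {
  "plan": [
    [8.5, 2.39, 1.65, 1.9, 0.1, -0.5, -8.65],
    [8.5, 2.39, 1.65, 1.9, 0.1, -0.5, -8.65],
    [8.5, 2.39, 1.65, 1.9, 0.1, -0.5, -8.65],
    [8.5, 2.39, 1.65, 1.9, 0.1, -0.5, -8.65],
    [8.5, 2.39, 1.65, 1.9, 0.1, -0.5, -8.65],
    [8.5, 0, 0, 0, 0, 0, 0],
    [8.5, 0, 0, 0, 0, 0, 0]
  ]
}}

```text
time: 3.98
position: [0.4467, 0.3043, 0.2133]
tool_rot: [0.325, 0.946, 0.001, -0.001]
wrist_force: [0.2, 0.4, 1.0]
finger_gap: 0.0852
grasp_force: 0.0
```

Run:
```python
from h import *
s,T=cur(); print(s["position"],s["q"].round(3),s["wrist_force"],s["time"])
rows(T,pose([.4455,.3055,.111],down(52.5)))
```

```text
[0.44666527 0.30433156 0.21327723] [ 0.596  0.295 -0.137  1.139  0.003  1.257] [0.22485426 0.36847975 1.04856216] 3.975
3 rows of [0.048, 0.005, 3.409] [0.02, -0.06, -0.13]  total [1.300e+00 1.000e-01 1.023e+02] [ 0.  -0.2 -0.4]
```

Emit:
{"fn": "step_arm", "kwargs": {
  "plan": [
    [8.5, 0.13, 0, 3, 0, 0, -0.4],
    [8.5, 0, 0, 3, 0, 0, 0],
    [8.5, 0, 0, 2.5, 0, 0, 0],
    [8.5, 0, 0, 1.7, 0, 0, 0],
    [6, 0, 0, 0, 0, 0, 0],
    [4.5, 0, 0, 0, 0, 0, 0],
    [2, 0, 0, 0, 0, 0, 0],
    [2, 0, 0, 0, 0, 0, 0]
  ]
}}

```text
time: 4.97
position: [0.4463, 0.3059, 0.1127]
tool_rot: [0.321, 0.947, 0.002, -0.0]
wrist_force: [-1.2, -2.0, 6.5]
finger_gap: 0.0292
grasp_force: 61.1
```

Emit:
{"fn": "step_arm", "kwargs": {
  "plan": [
    [2, 0, 0, 0, 0, 0, 0],
    [2, 0, 0, 0, 0, 0, 0],
    [2, 0, 0, 0, 0, 0, 0]
  ]
}}

```text
time: 5.35
position: [0.4463, 0.3059, 0.1127]
tool_rot: [0.321, 0.947, 0.002, -0.0]
wrist_force: [-1.3, -3.2, 6.0]
finger_gap: 0.0288
grasp_force: 61.1
```

Emit:
{"fn": "step_arm", "kwargs": {
  "plan": [
    [2, 0, 0, -1, 0, 0, 0],
    [2, 0, 0, -2, 0, 0, 0],
    [2, 0, 0, -3, 0, 0, 0],
    [2, 0, 0, -3, 0, 0, 0],
    [2, 0, 0, -3, 0, 0, 0],
    [2, 0, 0, -3, 0, 0, 0],
    [2, 0, 0, -3.3, 0, 0, 0],
    [2, 0, 0, 0, 0, 0, 0]
  ],
  "newtons": 80
}}

```text
time: 6.35
position: [0.4471, 0.3063, 0.297]
tool_rot: [0.321, 0.947, 0.004, 0.0]
wrist_force: [-0.2, 0.5, -3.4]
finger_gap: 0.0288
grasp_force: 79.6
```

```bash
cat >> h.py <<'E'
n=np.array([-.4915,.0855,.867]); n/=np.linalg.norm(n); NECK=np.array([.5543,.029,.185]); G=.0127
E
python3 - <<'E'
from h import *
s,T=cur(); print(s["position"],s["q"].round(3),s["wrist_force"],s["torque"],s["finger_gap"],s["time"])
Rt,_=R.align_vectors([-n],[T[:3,2]]); Rt=Rt.as_matrix()@T[:3,:3]
z=T[:3,2]; v=np.cross(z,-n); Rt=R.from_rotvec(v/np.linalg.norm(v)*np.arcsin(np.linalg.norm(v))).as_matrix()@T[:3,:3]
np.save("Rt.npy",Rt); P=NECK+n*(G+.115)
rows(T,pose(P,T[:3,:3])); rows(pose(P,T[:3,:3]),pose(P,Rt))
from workcell import optics
p,d=optics.camera("scene"); u=p[60:260,250:450,::-1]
cv2.imwrite("pics/g.png",np.clip(cv2.resize(u,None,fx=3,fy=3)*1.6,0,255).astype(np.uint8))
E
```

```text
[0.44714236 0.30628504 0.29695282] [0.598 0.267 0.042 1.339 0.004 1.252] [-0.22758974  0.54576393 -3.39722365] [ 0.01088062 -0.06596642 -0.00106714] 0.028781872611677903 6.35
6 rows of [-3.286, -3.076, -0.006] [0.0, -0.0, 0.0]  total [-197.1 -184.6   -0.4] [ 0. -0.  0.]
4 rows of [0.0, -0.0, 0.0] [-3.37, -6.65, 0.0]  total [0. 0. 0.] [-13.5 -26.6   0. ]
```

View pics/g.png

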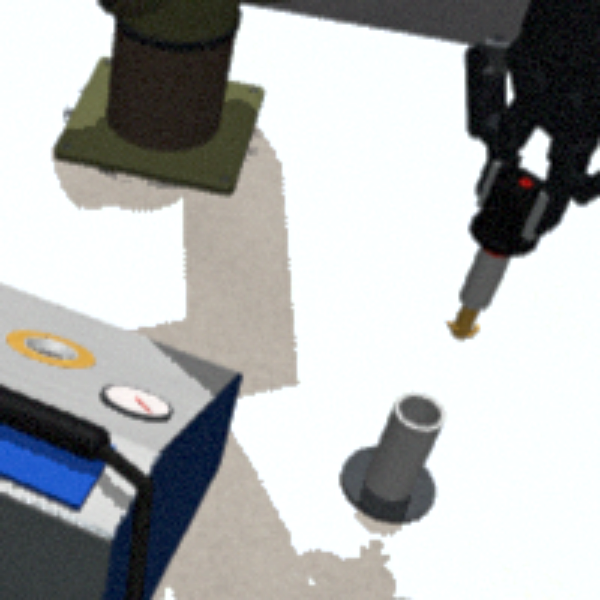

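The plug is out of the stand and held straight in the fingers (brass tip at about (462,328) in the crop). Next I carry it to the neck and tilt it.

Emit:
{"fn": "step_arm", "kwargs": {
  "plan": [
    [2, -3.29, -3.08, 0, 0, 0, 0],
    [2, -3.29, -3.08, 0, 0, 0, 0],
    [2, -3.29, -3.08, 0, 0, 0, 0],
    [2, -3.29, -3.08, 0, 0, 0, 0],
    [2, -3.29, -3.08, 0, 0, 0, 0],
    [2, -3.29, -3.08, 0, 0, 0, 0],
    [2, 0, 0, 0, -3.37, -6.65, 0],
    [2, 0, 0, 0, -3.37, -6.65, 0]
  ]
}}

```text
time: 7.4
position: [0.4897, 0.0375, 0.2908]
tool_rot: [0.319, 0.939, 0.019, 0.127]
wrist_force: [-0.1, 0.3, -3.6]
finger_gap: 0.0289
grasp_force: 79.9
```

Emit:
{"fn": "step_arm", "kwargs": {
  "plan": [
    [2, 0, 0, 0, -3.37, -6.65, 0],
    [2, 0, 0, 0, -3.37, -6.65, 0],
    [2, 0, 0, 0, 0, 0, 0],
    [2, 0, 0, 0, 0, 0, 0]
  ]
}}

```text
time: 7.9
position: [0.4907, 0.0388, 0.2933]
tool_rot: [0.31, 0.916, 0.038, 0.253]
wrist_force: [0.6, 0.5, -2.1]
finger_gap: 0.0289
grasp_force: 80.0
```

Run:
```python
from h import *
s,T=cur(); print(s["position"],s["q"].round(3),s["wrist_force"],s["torque"],s["finger_gap"],s["time"])
Rt=np.load("Rt.npy"); rows(T,pose(NECK+n*(G+.115),Rt),N=1)
from workcell import optics
from workcell import optics
ims=[]
for nm,b in(("scene",(215,315,90,200)),("top",(190,290,120,230))):
    p,d=optics.camera(nm); np.savez(f"{nm}1.npz",p=p,d=d); ims.append(cv2.resize(p[b[2]:b[3],b[0]:b[1],::-1],None,fx=4,fy=4))
cv2.imwrite("pics/pre.png",np.clip(np.hstack(ims)*1.6,0,255).astype(np.uint8))
```

```text
[0.49073741 0.03877565 0.29331746] [ 0.197 -0.164 -0.576  0.672 -0.182  0.806] [ 0.58016412  0.45136256 -2.14617382] [ 0.15663107  0.7054119  -0.02855022] 0.028931354571463327 7.9
1 rows of [-0.092, 0.19, -0.176] [-0.3, -0.19, 0.12]  total [-0.9  1.9 -1.8] [-0.3 -0.2  0.1]
```

View pics/pre.png

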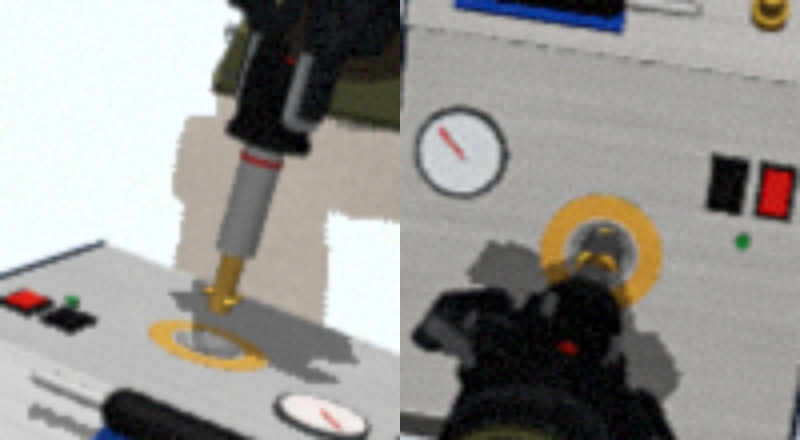

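The scene crop shows the plug axis pointing at the ring's centre, about (208,343), with the tip just above the rim. I correct the small offset and enter slowly.

Emit:
{"fn": "step_arm", "kwargs": {
  "plan": [
    [2, -0.09, 0.19, -0.18, -0.3, -0.2, 0.1],
    [2, 0, 0, 1, 0, 0, 0],
    [2, 0, 0, 1, 0, 0, 0],
    [2, 0, 0, 0.5, 0, 0, 0],
    [2, 0, 0, 0.5, 0, 0, 0],
    [2, 0, 0, 0, 0, 0, 0]
  ]
}}

```text
time: 8.75
position: [0.5057, 0.0371, 0.2692]
tool_rot: [0.311, 0.915, 0.04, 0.255]
wrist_force: [0.0, 0.3, -4.3]
finger_gap: 0.0288
grasp_force: 80.1
```

```bash
cat > st.py <<'E'
from h import *
s,T=cur(); Rt=np.load("Rt.npy"); B=np.array([.58,.45,-2.15])
o=T[:3,3]+T[:3,2]*G-NECK; z=T[:3,2]
print("t",s["time"],"h mm",round(1000*o@n,2),"off tool xy mm",(1000*(T[:3,:3].T@o))[:2].round(2),"F tool",(T[:3,:3].T@(s["wrist_force"]-B)).round(1),"M tool",(T[:3,:3].T@s["torque"]).round(2),"tilt",(np.degrees(T[:3,:3].T@np.cross(z,-n))).round(2),"q5,6",s["q"][4:].round(2),"gap",s["finger_gap"].round(4))
E
python3 st.py
```

```text
Traceback (most recent call last):
  File "st.py", line 4, in <module>
    print("t",s["time"],"h mm",round(1000*o@n,2),"off tool xy mm",(1000*(T[:3,:3].T@o))[:2].round(2),"F tool",(T[:3,:3].T@(s["wrist_force"]-B)).round(1),"M tool",(T[:3,:3].T@s["torque"]).round(2),"tilt",(np.degrees(T[:3,:3].T@np.cross(z,-n))).round(2),"q5,6",s["q"][4:].round(2),"gap",s["finger_gap"].round(4))
                                                                                                                                                                                                                                                                                             ^^^^^^^^^^^^^^^^^^^^^
AttributeError: 'float' object has no attribute 'round'
```

```bash
sed -i 's/s\["finger_gap"\].round(4)/round(s["finger_gap"],4)/; s/-2.15\]/-3.4]/; s/\[.58,.45/[0,.3/' st.py; python3 st.py
```

```text
t 8.75 h mm 84.8 off tool xy mm [ 0.32 -0.67] F tool [ 0.4 -0.2  0.8] M tool [0.34 0.71 0.03] tilt [-0.01  0.06 -0.  ] q5,6 [-0.18  0.79] gap 0.0288
```

Emit:
{"fn": "step_arm", "kwargs": {
  "plan": [
    [2, 0, 0, 0.5, 0, 0, 0],
    [2, 0, 0, 0.5, 0, 0, 0],
    [2, 0, 0, 0.5, 0, 0, 0],
    [2, 0, 0, 0, 0, 0, 0]
  ]
}}

```text
time: 9.25
position: [0.5132, 0.0359, 0.2562]
tool_rot: [0.311, 0.915, 0.04, 0.256]
wrist_force: [-0.4, 0.4, -2.8]
finger_gap: 0.0286
grasp_force: 80.2
```

```bash
python3 st.py
```

```text
t 9.25 h mm 69.77 off tool xy mm [ 0.28 -0.5 ] F tool [ 0.  -0.  -0.7] M tool [ 0.44  0.74 -0.05] tilt [0.01 0.06 0.  ] q5,6 [-0.17  0.79] gap 0.0286
```

Emit:
{"fn": "step_arm", "kwargs": {
  "plan": [
    [2, 0, 0, 0.6, 0, 0, 0],
    [2, 0, 0, 0.6, 0, 0, 0],
    [2, 0, 0, 0.6, 0, 0, 0],
    [2, 0, 0, 0.6, 0, 0, 0],
    [2, 0, 0, 0, 0, 0, 0]
  ]
}}

```text
time: 9.88
position: [0.5252, 0.0338, 0.2354]
tool_rot: [0.311, 0.915, 0.04, 0.256]
wrist_force: [-0.1, 0.2, -2.8]
finger_gap: 0.0288
grasp_force: 80.2
```

```bash
python3 st.py
```

```text
t 9.875 h mm 45.67 off tool xy mm [ 0.2 -0.4] F tool [-0.2  0.  -0.6] M tool [0.63 0.79 0.04] tilt [0.01 0.07 0.  ] q5,6 [-0.17  0.78] gap 0.0288
```

Emit:
{"fn": "step_arm", "kwargs": {
  "plan": [
    [2, 0, 0, 0.6, 0, 0, 0],
    [2, 0, 0, 0.6, 0, 0, 0],
    [2, 0, 0, 0.6, 0, 0, 0],
    [2, 0, 0, 0.5, 0, 0, 0],
    [2, 0, 0, 0.5, 0, 0, 0],
    [2, 0, 0, 0, 0, 0, 0]
  ]
}}

```text
time: 10.62
position: [0.539, 0.0314, 0.2112]
tool_rot: [0.311, 0.915, 0.04, 0.256]
wrist_force: [0.9, -0.0, -4.2]
finger_gap: 0.0287
grasp_force: 80.2
```

```bash
python3 st.py
```

```text
t 10.625 h mm 17.77 off tool xy mm [ 0.13 -0.37] F tool [-0.5  0.1  1.2] M tool [ 0.66  0.78 -0.03] tilt [ 0.02  0.07 -0.  ] q5,6 [-0.16  0.77] gap 0.0287
```

Emit:
{"fn": "step_arm", "kwargs": {
  "plan": [
    [2, 0, 0, 0.2, 0, 0, 0],
    [2, 0, 0, 0.2, 0, 0, 0],
    [2, 0, 0, 0.1, 0, 0, 0],
    [2, 0, 0, 0, 0, 0, 0]
  ]
}}

```text
time: 11.12
position: [0.5414, 0.0309, 0.2073]
tool_rot: [0.311, 0.915, 0.04, 0.256]
wrist_force: [-1.1, -1.6, -4.4]
finger_gap: 0.0284
grasp_force: 80.2
```

```bash
python3 st.py
```

```text
t 11.125 h mm 13.15 off tool xy mm [-0.05 -0.38] F tool [ 0.  -2.4  0.5] M tool [0.81 0.84 0.  ] tilt [0.02 0.1  0.  ] q5,6 [-0.16  0.77] gap 0.0284
```

Emit:
{"fn": "step_arm", "kwargs": {
  "plan": [
    [2, 0, 0, 0.1, 0, 0, 0],
    [2, 0, 0, 0.1, 0, 0, 0],
    [2, 0, 0, 0, 0, 0, 0]
  ]
}}

```text
time: 11.5
position: [0.5423, 0.0307, 0.206]
tool_rot: [0.311, 0.915, 0.04, 0.256]
wrist_force: [-4.4, -0.7, 1.0]
finger_gap: 0.0288
grasp_force: 81.1
```

```bash
python3 st.py
```

```text
t 11.5 h mm 11.58 off tool xy mm [-0.18 -0.34] F tool [ 0.4 -2.2 -5.9] M tool [1.07 0.99 0.01] tilt [0.03 0.12 0.  ] q5,6 [-0.16  0.76] gap 0.0288
```

Contact is at about 11.6 mm with 6 N. Now I turn back and feel for the drop.

Emit:
{"fn": "step_arm", "kwargs": {
  "plan": [
    [2, 0, 0, 0, 0, 0, -10],
    [2, 0, 0, 0, 0, 0, 0]
  ]
}}

```text
time: 11.75
position: [0.5423, 0.0306, 0.2057]
tool_rot: [0.231, 0.938, 0.018, 0.258]
wrist_force: [-2.4, -1.8, -0.7]
finger_gap: 0.0292
grasp_force: 80.4
```

```bash
python3 st.py
```

```text
t 11.75 h mm 11.3 off tool xy mm [-0.04 -0.5 ] F tool [-0.4 -2.5 -3.3] M tool [0.89 0.99 0.03] tilt [-0.    0.11  0.  ] q5,6 [-0.16  0.59] gap 0.0292
```

Emit:
{"fn": "step_arm", "kwargs": {
  "plan": [
    [2, 0, 0, 0, 0, 0, -10],
    [2, 0, 0, 0, 0, 0, 0]
  ]
}}

```text
time: 12.0
position: [0.5423, 0.0305, 0.2055]
tool_rot: [0.149, 0.954, -0.005, 0.259]
wrist_force: [-1.5, -3.0, -3.0]
finger_gap: 0.0289
grasp_force: 80.3
```

```bash
python3 st.py
```

```text
t 12.0 h mm 11.07 off tool xy mm [ 0.1  -0.65] F tool [ 0.  -3.5 -0.8] M tool [0.87 0.92 0.04] tilt [-0.05  0.1  -0.  ] q5,6 [-0.16  0.42] gap 0.0289
```

Emit:
{"fn": "step_arm", "kwargs": {
  "plan": [
    [2, 0, 0, 0.1, 0, 0, 0],
    [2, 0, 0, 0.1, 0, 0, 0],
    [2, 0, 0, 0, 0, 0, 0]
  ]
}}

```text
time: 12.38
position: [0.5433, 0.0304, 0.2038]
tool_rot: [0.148, 0.955, -0.005, 0.259]
wrist_force: [-2.3, -2.3, -2.6]
finger_gap: 0.0293
grasp_force: 80.4
```

```bash
python3 st.py
```

```text
t 12.375 h mm 9.12 off tool xy mm [ 0.14 -0.58] F tool [ 0.8 -3.1 -1.6] M tool [1.01 0.99 0.03] tilt [-0.04  0.1  -0.  ] q5,6 [-0.16  0.42] gap 0.0293
```

It moves freely, so the drop is found. Continue down gently.

Emit:
{"fn": "step_arm", "kwargs": {
  "plan": [
    [2, 0, 0, 0.1, 0, 0, 0],
    [2, 0, 0, 0.1, 0, 0, 0],
    [2, 0, 0, 0, 0, 0, 0]
  ]
}}

```text
time: 12.75
position: [0.5443, 0.0303, 0.2019]
tool_rot: [0.147, 0.955, -0.005, 0.259]
wrist_force: [-1.9, -3.1, -3.1]
finger_gap: 0.0289
grasp_force: 80.4
```

```bash
python3 st.py
```

```text
t 12.75 h mm 6.99 off tool xy mm [ 0.26 -0.48] F tool [ 0.4 -3.8 -0.9] M tool [ 1.06  0.92 -0.  ] tilt [-0.03  0.08  0.  ] q5,6 [-0.16  0.41] gap 0.0289
```

Emit:
{"fn": "step_arm", "kwargs": {
  "plan": [
    [2, 0, -0.03, 0.1, 0, 0, 0],
    [2, 0, 0, 0.1, 0, 0, 0],
    [2, 0, 0, 0, 0, 0, 0]
  ]
}}

```text
time: 13.12
position: [0.5447, 0.0302, 0.2012]
tool_rot: [0.147, 0.955, -0.005, 0.259]
wrist_force: [-10.4, -2.0, 6.8]
finger_gap: 0.0288
grasp_force: 82.1
```

```bash
python3 st.py
```

```text
t 13.125 h mm 6.1 off tool xy mm [ 0.17 -0.51] F tool [  2.8  -4.4 -13.7] M tool [1.16 1.57 0.  ] tilt [ 0.03  0.11 -0.  ] q5,6 [-0.16  0.41] gap 0.0288
```

Emit:
{"fn": "step_arm", "kwargs": {
  "plan": [
    [2, 0, -0.02, -0.03, 0, 0, 5],
    [2, 0, 0, 0.06, 0, 0, 10],
    [2, 0, 0, 0, 0, 0, 0]
  ]
}}

```text
time: 13.5
position: [0.5453, 0.0301, 0.2003]
tool_rot: [0.27, 0.928, 0.029, 0.257]
wrist_force: [-4.2, -1.5, -0.1]
finger_gap: 0.029
grasp_force: 80.6
```

```bash
python3 st.py
```

```text
t 13.5 h mm 5.06 off tool xy mm [ 0.02 -0.53] F tool [ 0.6 -2.9 -4.8] M tool [1.2  1.12 0.08] tilt [ 0.06  0.08 -0.  ] q5,6 [-0.16  0.67] gap 0.029
```

It is threading: 1 mm down in 15° with falling force. I carry on along the helix.

Emit:
{"fn": "step_arm", "kwargs": {
  "plan": [
    [2, 0, 0, 0.065, 0, 0, 10],
    [2, 0, 0, 0.065, 0, 0, 10],
    [2, 0, 0, 0, 0, 0, 0]
  ]
}}

```text
time: 13.88
position: [0.5462, 0.0299, 0.1992]
tool_rot: [0.426, 0.867, 0.073, 0.249]
wrist_force: [-3.9, -0.5, -0.9]
finger_gap: 0.029
grasp_force: 80.6
```

```bash
python3 st.py
```

```text
t 13.875 h mm 3.69 off tool xy mm [-0.39 -0.38] F tool [ 0.5 -2.4 -4. ] M tool [1.4  0.52 0.04] tilt [0.09 0.08 0.  ] q5,6 [-0.16  1.02] gap 0.029
```

Emit:
{"fn": "step_arm", "kwargs": {
  "plan": [
    [2, 0, 0, 0.065, 0, 0, 10],
    [2, 0, 0, 0.065, 0, 0, 10],
    [2, 0, 0, 0, 0, 0, 0]
  ]
}}

```text
time: 14.25
position: [0.5467, 0.0296, 0.198]
tool_rot: [0.569, 0.78, 0.114, 0.232]
wrist_force: [-3.8, -2.0, -1.2]
finger_gap: 0.0287
grasp_force: 80.5
```

```bash
python3 st.py
```

```text
t 14.25 h mm 2.35 off tool xy mm [-0.57 -0.41] F tool [-1.7 -3.  -3.6] M tool [1.48 0.01 0.04] tilt [0.09 0.06 0.  ] q5,6 [-0.16  1.37] gap 0.0287
```

Emit:
{"fn": "step_arm", "kwargs": {
  "plan": [
    [2, 0, 0, 0.065, 0, 0, 10],
    [2, 0, 0, 0.065, 0, 0, 10],
    [2, 0, 0, 0, 0, 0, 0]
  ]
}}

```text
time: 14.62
position: [0.5474, 0.0296, 0.1968]
tool_rot: [0.696, 0.67, 0.153, 0.209]
wrist_force: [-3.1, -2.1, -2.2]
finger_gap: 0.0287
grasp_force: 80.5
```

```bash
python3 st.py
```

```text
t 14.625 h mm 0.99 off tool xy mm [-0.6  -0.18] F tool [-2.7 -2.1 -2.4] M tool [ 1.36 -0.4   0.03] tilt [ 0.1   0.01 -0.  ] q5,6 [-0.16  1.71] gap 0.0287
```

Emit:
{"fn": "step_arm", "kwargs": {
  "plan": [
    [2, 0, 0, 0.065, 0, 0, 10],
    [2, 0, 0, 0, 0, 0, 0]
  ]
}}

```text
time: 14.88
position: [0.5478, 0.0295, 0.1963]
tool_rot: [0.751, 0.607, 0.171, 0.195]
wrist_force: [-2.2, -1.2, -3.1]
finger_gap: 0.0288
grasp_force: 80.4
```

```bash
python3 st.py
```

```text
t 14.875 h mm 0.36 off tool xy mm [-0.61  0.1 ] F tool [-2.  -1.4 -1.3] M tool [ 1.16 -0.49  0.01] tilt [ 0.12 -0.01  0.  ] q5,6 [-0.16  1.89] gap 0.0288
```

Emit:
{"fn": "step_arm", "kwargs": {
  "plan": [
    [2, 0, 0, 0.065, 0, 0, 10],
    [2, 0, 0, 0, 0, 0, 0]
  ]
}}

```text
time: 15.12
position: [0.5479, 0.0294, 0.1961]
tool_rot: [0.802, 0.539, 0.187, 0.179]
wrist_force: [-5.2, -0.8, 0.1]
finger_gap: 0.0291
grasp_force: 81.0
```

```bash
python3 st.py
```

```text
t 15.125 h mm 0.1 off tool xy mm [-0.71  0.15] F tool [-2.4 -2.  -5.5] M tool [ 1.06 -0.84  0.1 ] tilt [ 0.13 -0.02 -0.  ] q5,6 [-0.16  2.06] gap 0.0291
```

Emit:
{"fn": "step_arm", "kwargs": {
  "plan": [
    [2, 0, 0, 0.03, 0, 0, 8],
    [2, 0, 0, 0, 0, 0, 0]
  ]
}}

```text
time: 15.38
position: [0.5479, 0.0291, 0.196]
tool_rot: [0.837, 0.482, 0.199, 0.166]
wrist_force: [-7.9, -1.9, 2.1]
finger_gap: 0.0288
grasp_force: 81.4
```

```bash
python3 st.py
```

```text
t 15.375 h mm 0.01 off tool xy mm [-0.95  0.39] F tool [-4.6 -2.2 -8.5] M tool [ 0.85 -1.07  0.22] tilt [ 0.15 -0.01 -0.  ] q5,6 [-0.16  2.2 ] gap 0.0288
```

Emit:
{"fn": "step_arm", "kwargs": {
  "plan": [
    [2, 0, 0, 0, 0, 0, 6],
    [2, 0, 0, 0, 0, 0, 6],
    [2, 0, 0, 0, 0, 0, 0]
  ]
}}

```text
time: 15.75
position: [0.548, 0.0289, 0.196]
tool_rot: [0.882, 0.393, 0.215, 0.145]
wrist_force: [-5.2, -3.7, 0.6]
finger_gap: 0.0288
grasp_force: 81.2
```

```bash
python3 st.py
python3 - <<'E'
from h import *
from workcell import optics
ims=[]
for nm,b in(("scene",(215,315,110,210)),("top",(190,290,130,230))):
    p,d=optics.camera(nm); ims.append(cv2.resize(p[b[2]:b[3],b[0]:b[1],::-1],None,fx=4,fy=4))
cv2.imwrite("pics/seat.png",np.clip(np.hstack(ims)*1.6,0,255).astype(np.uint8))
E
```

```text
t 15.75 h mm -0.09 off tool xy mm [-0.92  0.81] F tool [-5.   1.  -5.7] M tool [ 0.42 -1.36 -0.82] tilt [ 0.18 -0.01 -0.  ] q5,6 [-0.16  2.41] gap 0.0288
```

View pics/seat.png

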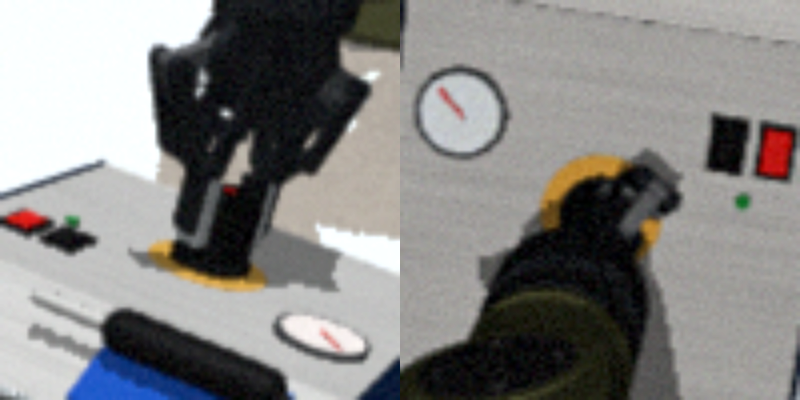

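The collar sits flat on the ring, around (215,260) in the scene crop, and the torque has risen to 0.8 N m, so it is home. Release and back away.

Emit:
{"fn": "step_arm", "kwargs": {
  "plan": [
    [3.5, 0, 0, 0, 0, 0, 0],
    [5, 0, 0, 0, 0, 0, 0],
    [8.5, 0, 0, 0, 0, 0, 0],
    [8.5, 0, 0, 0, 0, 0, 0],
    [8.5, 0, 0, -1, 0, 0, 0],
    [8.5, 0, 0, -3, 0, 0, 0],
    [8.5, 0, 0, -4, 0, 0, 0],
    [8.5, 0, 0, -4, 0, 0, 0]
  ]
}}

```text
time: 16.85
position: [0.488, 0.0397, 0.3009]
tool_rot: [0.884, 0.389, 0.216, 0.143]
wrist_force: [0.3, 0.2, 0.3]
finger_gap: 0.0849
grasp_force: 0.0
```

Emit:
{"fn": "step_arm", "kwargs": {
  "plan": [
    [8.5, 0, 0, -4, 0, 0, 0],
    [8.5, 0, 0, 0, 0, 0, 0],
    [8.5, 0, 0, 0, 0, 0, 0]
  ]
}}

```text
time: 17.23
position: [0.4689, 0.0431, 0.3338]
tool_rot: [0.884, 0.389, 0.216, 0.143]
wrist_force: [0.3, -0.6, -0.5]
finger_gap: 0.0853
grasp_force: 0.0
```

```bash
python3 st.py
python3 - <<'E'
from h import *
from workcell import optics
ims=[]
for nm,b in(("scene",(215,315,110,210)),("top",(190,290,130,230))):
    p,d=optics.camera(nm); np.savez(f"{nm}2.npz",p=p,d=d,**{k:np.load(nm+".npz")[k] for k in("K","world_from_camera")})
    ims.append(cv2.resize(p[b[2]:b[3],b[0]:b[1],::-1],None,fx=4,fy=4))
    _,w=cloud(nm,f"{nm}2.npz"); o=w-NECK; h=o@n; r=np.linalg.norm(o-h[...,None]*n,axis=-1)
    for a,b2 in((0,10),(16,21),(27,45)):
        x=h[(r>a/1000)&(r<b2/1000)&(abs(h)<.06)]; print(nm,a,b2,len(x),1000*np.median(x) if len(x) else 0)
cv2.imwrite("pics/end.png",np.clip(np.hstack(ims)*1.6,0,255).astype(np.uint8))
E
```

```text
t 17.225 h mm 159.43 off tool xy mm [-0.91  0.05] F tool [ 0.3  2.  -2.3] M tool [ 0.41 -0.22 -0.05] tilt [ 0.09 -0.05 -0.  ] q5,6 [-0.19  2.49] gap 0.0853
scene 0 10 17 43.1730048378514
scene 16 21 229 24.370307883029923
scene 27 45 223 -0.3858109855336073
top 0 10 67 43.61977800054443
top 16 21 122 8.883410906516541
top 27 45 655 0.01433774084104752
```

View pics/end.png

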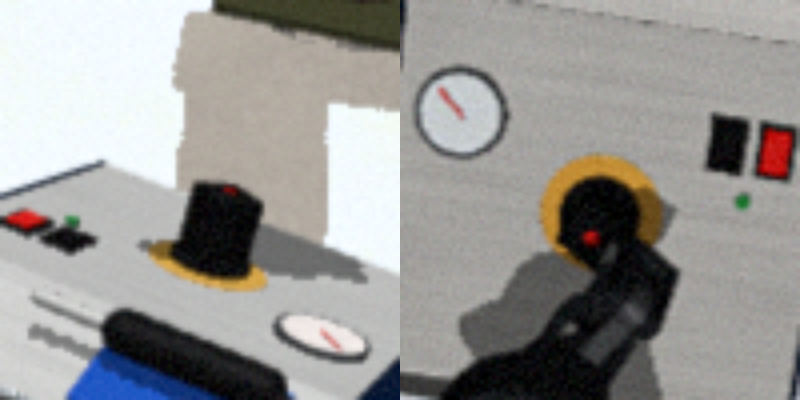

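The plug stands square with its collar flat on the ring. The grip top is about 43.3 mm above the deck (43 mm expected), and the gripper is clear. Handing in.

```bash
python3 -c "
from workcell import ticket; print(ticket.finish_job())"
```

```text
the job is handed in; nothing more can be done
None
```

The plug is screwed home in the neck with its collar flat on the rim (camera check within about 0.6 mm), the gripper is released and clear, and the job is handed in at about 17 s; the hand-in gave no verdict.

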